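# Drain the sieve basket and hang it on its hook

### The arm

A 6-joint arm with a two-finger parallel gripper is mounted at the origin on the work surface. World frame = base frame: x ahead of the robot, y to its left, z up, the work surface at z = 0. Lengths are in m, angles in rad, forces in N, time in s.
With the tool pointing down it reaches from about 0.3 to 0.775 m from the base axis. Payload 14.6 kg.
Tool frame: the origin (TCP) lies midway between the tips of the shut fingers; the grasp point (between the pads) lies 19 mm behind it (tcp_to_grasp is the distance from the TCP to the grasp point, in m); z points along the fingers, y is the line along which they close (so a half turn about z gives the same grasp; the last joint's range is limited). The gripper opens to 94 mm and grips with 3 to 60 N. Pads are 16 mm wide; open, the fingers measure 119 mm over their backs; the gripper's body (75 mm by 177 mm) begins 78 mm behind the grasp point.
Start: joints at [1.261, 0.3, 1.521, -0, 1.321, -0.067], TCP at [0.132, 0.534, 0.205] pointing down, gripper open.
Joint ranges: [-3.03, 3.03], [-0.79, 2.21], [0.23, 2.52], [-1.04, 4.18], [0, 3.07], [-2.55, 2.55]. Speed limits (rad/s): [2.22, 2.22, 2.57, 3.14, 3.14, 3.14].

### API

Orientations are given as [roll, pitch, yaw] about the fixed x, y, z axes, in that order (R = Rz(yaw) Ry(pitch) Rx(roll)).
In Python, from station import * gives the robot as it stands.
- The arm moves only by the tool send_rows, never from a script. Its argument "motion" is a list of rows, each a list of 3 entries, a list of its own where there are three numbers: the shift along the tool's x, y, z in units of 0.03 m (1.0 is 0.03 m), then the turn, a rotation vector about the tool's x, y, z in units of 0.12 rad (1.0 is 0.12 rad), then the opening, from -1 (shut) to 1 (fully open). In form: [[[x, y, z], [rx, ry, rz], grip], ...]. A call has 1 to 12 rows; each row shifts and turns the commanded pose from where the row before left it, along the tool's axes as they then stand; what a row does not reach is not made up. A row lasts 1/10 s, in which the tool goes at most 50 mm and 8.59 degrees, less where a joint would pass 70% of its speed; a pose out of reach is approached as far as the arm can. A call with a number of a shift or a turn outside -1 to 1 is refused whole. A call with a gripper value outside its range is refused whole. The fingers move at their own pace and stop on an object; "squeeze" is the grip in N (left out, the last holds). Time passes only in rows, so rows that do not move let the fingers close. It gives the time, the measured TCP pose, the force, the opening and the grip force at its end, in the units of the state.
- get_obs(): the state, without advancing time (a new reading comes with each control period).
- camera(name): name is "scene" or "top" or "wrist"; returns a dict with "pixels" (400x640x3 uint8, red, green, blue), "depth" (400x640 float32, m along the optical axis (not along the pixel's ray), 0 where there is no reading), "fx", "fy", "cx", "cy" (pixels), "rvec" (rotation vector, rad) and "tvec" (3), from world to camera coordinates, as OpenCV has them. Camera axes: x right, y down, z forward; pixel columns grow to the right and rows downward; lengths in m; the calibration is good to about 2 mm. A picture is of the moment at which its call begins.
- hand_in(): hands the job in; it is judged then, once.
The state is a dict: "time_s": time; "qpos": joint angles; "joint_vel": joint speeds; "tau": joint torques, N m; "ee_pos": TCP position; "eef_rot": TCP orientation; "force": force on the tool from outside, world axes, zero at the start; "moment": the same for the moment, N m; "grip_width": finger opening in m; "grip_force": force on a finger pad.
Only numpy, scipy, OpenCV 4.12 (cv2) and the standard library are available. Lean on these libraries where they do the work, as an engineer would, in place of code of your own. Each camera call takes 0.05 s, during which the arm holds its last target. There are 200 camera calls.

### The job

Lift the steel sieve basket out of the blue rinse tub by its orange handle; over the tub, tip it to about 40 degrees (never past 60), hold it so for a second to drain, and bring it back level. Then hang it by the handle on the hook of the drying stand and let go, so that it hangs there freely, still and level; leave the tub, the mug and the white bottle where they stand.

Things in the scene. Friction and masses are not known exactly. Their poses are not given: they have to be found in the camera images.
- basket: open-topped steel sieve basket, loose, about 0.3 kg: box 80 (its x) x 130 (its y) x 60 mm high with a rigid arched handle standing in its y-z plane (x = 0), 160 mm high overall. Origin: centre of its underside; z up. A half turn makes no difference. It stands on the floor of the blue tub.
- basket_grip (a point): middle of the basket's orange grip plate, 144 mm above the basket's underside. The plate is 70 mm long (basket y), 10 mm thick (basket x) and 28 mm high, bent like a very flat roof; at its middle it spans from 14 mm below this point to 14 mm above it (its ends lie 5 mm lower). Between the plate's lower edge and the basket's rim is a window 70 mm high, about 60 mm wide at the top, for the hook.
- basket_mid (a point): point on the basket's centre line 30 mm above its underside (middle of its box).
- tub: round open blue plastic rinse tub, loose, 0.7 kg, 230 mm across the rim, 60 mm high, floor 5 mm thick. Origin: centre of its underside.
- stand: fixed drying stand: grey base plate 100 x 130 x 12 mm, upright steel rod of 16 mm diameter to a height of 262 mm, and a steel hook (10 mm round bar, bar's centre line at a height of 250 mm) that points along the stand's -x: level for 85 mm from the rod, then turned up at the end. Origin: foot of the rod, at table height; z up.
- hook_seat (a point): on top of the hook's level bar, 60 mm out from the rod's axis (height 255 mm): the handle's lower edge rests here.
- hook_tip (a point): upturned end of the hook, 96 mm out from the rod's axis, at a height of 268 mm (its rounded end reaches 273 mm).
- mug: white ceramic mug, loose bystander, 80 mm across, 92 mm high, with a side handle. Origin: centre of its underside.
- bottle: white plastic bottle with a red cap, loose bystander, 60 mm across, 170 mm high. Origin: centre of its underside.
There are look-alikes about, which are no part of the job. Leave any pink look-alike of the basket alone.

How it is judged:
By the outcome, as a careful person would: the job done as asked, in the order asked, and still so for the second after the job is handed in, with the robot touching nothing.
It also fails if it takes over 67 s, if anything falls off the work surface, if the arm or the gripper's body presses on something with over 40 N, if the wrist force passes 120 N, or if a joint passes its speed limit or range.

## Working session

There is one attempt and no reset: what is moved stays moved. The work goes in short steps, Python scripts to look and compute and a tool call to move; the robot and the scene stay as the last step left them, time stands still between calls to the robot, and variables do not carry over. Pictures are saved under pics/ and viewed, at most 12 in all, crops included, and the job is handed in when it is done.

Besides the shell and the picture viewer there is one more tool, called after "Request:" as name([rows], argument=value, ...), one row to a line, values as JSON. send_rows: Moves the arm, as the interface text tells. Its arguments: {"type":"object","properties":{"motion":{"type":"array"},"squeeze":{"type":"number"}},"required":["motion"]}

```bash
mkdir -p pics
cat > h.py <<'E'
from station import *
import numpy as np, cv2
from scipy.spatial.transform import Rotation as R
def snap(n,f):
    c=camera(n); cv2.imwrite(f'pics/{f}.png',cv2.cvtColor(c['pixels'],cv2.COLOR_RGB2BGR)); np.save(f'pics/{f}.npy',c,allow_pickle=True); return c
def load(f): return np.load(f'pics/{f}.npy',allow_pickle=True).item()
def cloud(c):
    v,u=np.mgrid[:400,:640]; d=c['depth']
    P=np.stack([(u-c['cx'])/c['fx']*d,(v-c['cy'])/c['fy']*d,d],-1)
    Rm=cv2.Rodrigues(np.array(c['rvec'],float))[0]
    W=(P-np.array(c['tvec']).ravel())@Rm
    W[d==0]=np.nan
    return W
E
python3 - <<'E'
from h import *
snap('scene','s0');snap('top','t0')
print(get_obs())
E
```

```text
{'time_s': 0.1, 'qpos': array([ 1.26140889e+00,  3.00390067e-01,  1.52150641e+00,  6.54565694e-07,
        1.32067480e+00, -6.66223541e-02]), 'joint_vel': array([ 0.00041914, -0.00341401, -0.00016616, -0.00103285,  0.00227686,
       -0.00013131]), 'tau': array([ 1.90902210e-03, -5.32645226e+01, -3.53282654e+01,  7.09974580e-02,
        2.34579819e-02, -9.17158445e-05]), 'ee_pos': array([0.13215952, 0.53365523, 0.20496236]), 'eef_rot': array([-3.14061624e+00, -6.57825244e-05,  2.89882737e+00]), 'force': array([-0.46377594, -0.76281931, -0.35105135]), 'moment': array([ 0.03104025, -0.03657439,  0.04923777]), 'grip_force': 0.0, 'grip_width': 0.09386970419835845}
```

View pics/s0.png

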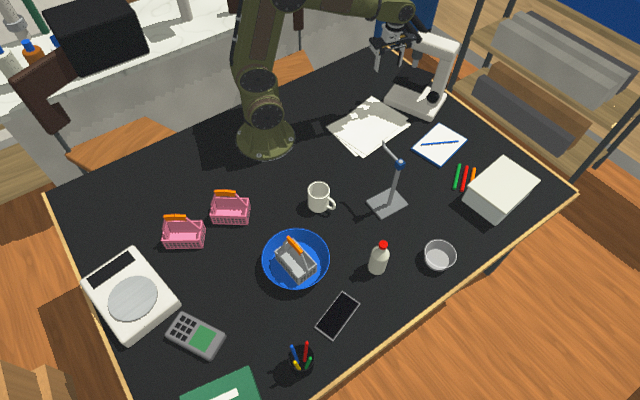

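View pics/t0.png

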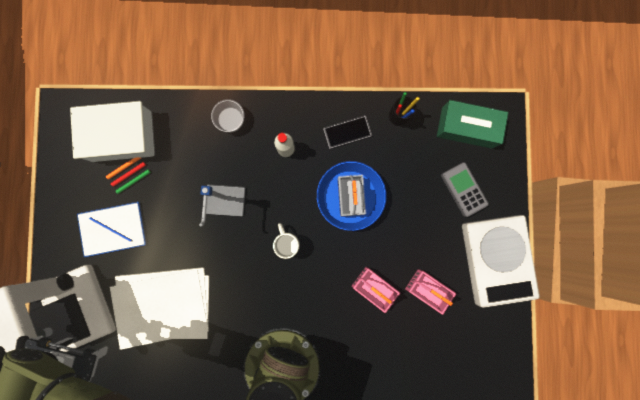

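The top view shows candidates for the orange handle: top pixel (354,192) in the blue tub, and the pink baskets at (376,289) and (431,291). I choose the steel one in the tub. The stand is at (222,200) with its hook pointing to about (203,222), the mug at (285,243) and the bottle at (284,145). Next I measure them and check with a close crop.

Run:
```python
from h import *
t=load('t0');s=load('s0')
Wt=cloud(t);Ws=cloud(s)
def org(c,W,zlo,zhi):
    hsv=cv2.cvtColor(c['pixels'],cv2.COLOR_RGB2HSV)
    m=(hsv[...,0]>5)&(hsv[...,0]<20)&(hsv[...,1]>170)&(hsv[...,2]>120)
    return m
for n,c,W,box in (('top',t,Wt,(320,160,386,230)),('sc',s,Ws,(265,230,330,290))):
    m=org(c,W,0,1); k=np.zeros_like(m);k[box[1]:box[3],box[0]:box[2]]=1;m&=k
    P=W[m];P=P[np.isfinite(P[:,0])]
    P=P[(P[:,2]>.12)&(P[:,2]<.2)]
    print(n,len(P),P.mean(0),np.percentile(P,[2,50,98],axis=0).round(3).tolist())
    q=P[:,:2]-P[:,:2].mean(0);w,v=np.linalg.eigh(q.T@q);print('dir',v[:,1],np.degrees(np.arctan2(v[1,1],v[0,1])),(q@v[:,1]).min(),(q@v[:,1]).max())
# tub: blue
for c,W,n in((t,Wt,'top'),(s,Ws,'sc')):
    hsv=cv2.cvtColor(c['pixels'],cv2.COLOR_RGB2HSV)
    m=(hsv[...,0]>100)&(hsv[...,0]<125)&(hsv[...,1]>150)&(W[...,2]>.05)&(W[...,2]<.068)
    P=W[m];A=np.c_[2*P[:,:2],np.ones(len(P))]
    x=np.linalg.lstsq(A,(P[:,:2]**2).sum(1),rcond=None)[0];print(n,'tub',x[:2],np.sqrt(x[2]+x[0]**2+x[1]**2),len(P))
    # hook & stand points above 0.2
    g=(Wt if n=='top' else Ws)
# stand cloud
for c,W,n in((t,Wt,'top'),(s,Ws,'sc')):
    box=(180,170,260,240) if n=='top' else (360,130,420,220)
    sub=W[box[1]:box[3],box[0]:box[2]].reshape(-1,3)
    hk=sub[(sub[:,2]>.235)&(sub[:,2]<.29)]
    print(n,'hook',len(hk),hk[np.argsort(hk[:,0])][::max(1,len(hk)//25)].round(3).tolist())
    rd=sub[(sub[:,2]>.03)&(sub[:,2]<.23)];print('rod',len(rd),np.nanmedian(rd,axis=0) if len(rd) else 0)
    b=sub[(sub[:,2]>.006)&(sub[:,2]<.018)];
    if len(b)>10: print('base',cv2.minAreaRect(b[:,:2].astype(np.float32)))
for n,W,b in(('mug',Wt,(268,225,302,262)),('bottle',Wt,(270,128,300,160))):
    p=W[b[1]:b[3],b[0]:b[2]].reshape(-1,3);p=p[p[:,2]>.06];print(n,p.mean(0),p.min(0),p.max(0))
a=cv2.resize(cv2.imread('pics/t0.png')[155:240,310:395],None,fx=5,fy=5,interpolation=cv2.INTER_CUBIC)
b=cv2.resize(cv2.imread('pics/t0.png')[165:235,190:255],(395,425),interpolation=cv2.INTER_CUBIC)
b=cv2.resize(cv2.imread('pics/t0.png')[170:240,185:250],(395,425),interpolation=cv2.INTER_CUBIC)
cv2.imwrite('pics/c1.png',np.hstack([a[:425],b])[:, :800])
```

```text
top 59 [ 0.57367767 -0.22853904  0.16121701] [[0.541, -0.234, 0.156], [0.577, -0.228, 0.161], [0.607, -0.224, 0.165]]
dir [-0.99693964 -0.07817515] -175.51631877799102 -0.034305787915457214 0.033461709649752494
sc 95 [ 0.57638549 -0.23329219  0.1553291 ] [[0.543, -0.238, 0.138], [0.576, -0.234, 0.158], [0.611, -0.226, 0.166]]
dir [-0.99673497 -0.08074283] -175.36873484497752 -0.03638204602404341 0.037931892063457366
top tub [ 0.57811714 -0.23087645] 0.11115764436487456 538
sc tub [-0.00676998 -0.49663224] 0.6423961612730349 440
top hook 223 [[0.468, 0.207, 0.27], [0.473, 0.207, 0.271], [0.479, 0.203, 0.257], [0.484, 0.201, 0.254], [0.49, 0.201, 0.254], [0.498, 0.204, 0.255], [0.504, 0.201, 0.256], [0.509, 0.201, 0.255], [0.515, 0.199, 0.255], [0.521, 0.204, 0.255], [0.529, 0.202, 0.255], [0.535, 0.199, 0.254], [0.54, 0.204, 0.256], [0.546, 0.199, 0.256], [0.551, 0.202, 0.255], [0.554, 0.202, 0.255], [0.557, 0.201, 0.259], [0.559, 0.204, 0.261], [0.56, 0.188, 0.255], [0.562, 0.21, 0.259], [0.565, 0.208, 0.264], [0.565, 0.188, 0.257], [0.568, 0.199, 0.259], [0.57, 0.203, 0.263], [0.573
[... 574 characters left out ...]
, 0.188, 0.258], [0.563, 0.202, 0.262], [0.565, 0.21, 0.258], [0.567, 0.191, 0.257], [0.569, 0.193, 0.259], [0.572, 0.185, 0.246], [0.574, 0.184, 0.239], [0.577, 0.188, 0.254], [0.578, 0.197, 0.264], [0.58, 0.201, 0.258], [0.581, 0.182, 0.241], [0.583, 0.206, 0.247], [0.583, 0.196, 0.249], [0.584, 0.206, 0.258]]
rod 152 [0.57409295 0.19276881 0.13295853]
base ((0.4537639617919922, 0.31406837701797485), (0.2502703368663788, 0.46544796228408813), 51.08041000366211)
mug [ 0.41387381 -0.00775988  0.08676865] [ 0.36806002 -0.05212766  0.06081638] [0.47345085 0.02487516 0.09992047]
bottle [ 0.73045821 -0.00829153  0.12449149] [ 0.7088887  -0.03484714  0.06025261] [0.76833806 0.02371064 0.17447497]
```

View pics/c1.png

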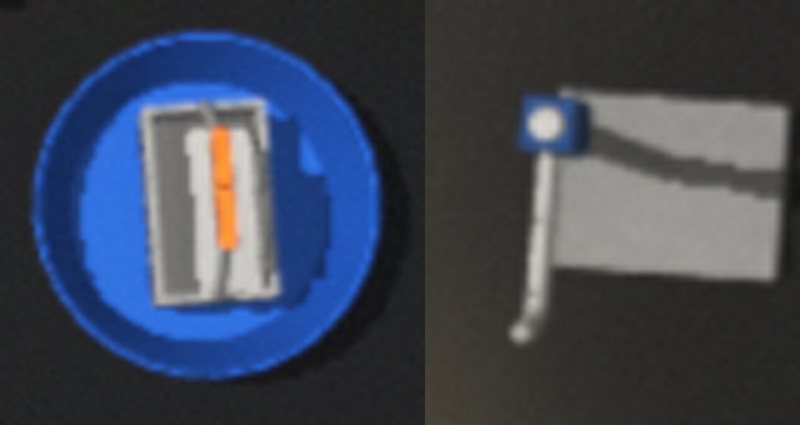

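The crop confirms it: a grey basket in the blue tub with its orange plate in line with the long side. The plate top measures 0.161–0.165 against an expected 0.163, and the plate length is about 70 mm. The hook tip is at c1 (520,330) and the rod at (545,125). Now a finer fit of the hook line, then the first move.

```bash
cat >> h.py <<'E'
def plan(p,rpy=None):
    o=get_obs();Rm=R.from_euler('xyz',o['eef_rot'])
    print('t',o['time_s'],'pos',o['ee_pos'].round(4),'rot',o['eef_rot'].round(4),'q',np.round(o['qpos'],2))
    print('shift units',(Rm.inv().apply(np.array(p)-o['ee_pos'])/.03).round(2))
    if rpy is not None: print('turn units',((Rm.inv()*R.from_euler('xyz',rpy)).as_rotvec()/.12).round(2))
E
python3 - <<'E'
from h import *
for f,b in(('t0',(180,170,260,240)),('s0',(360,130,420,220))):
    W=cloud(load(f))[b[1]:b[3],b[0]:b[2]].reshape(-1,3)
    h=W[(W[:,2]>.248)&(W[:,2]<.262)&(W[:,0]>.475)&(W[:,0]<.55)]
    for x in np.arange(.475,.55,.0125):
        k=h[(h[:,0]>=x)&(h[:,0]<x+.0125)]; print(f,round(x,4),len(k),np.median(k,0).round(4),k[:,1].min().round(3),k[:,1].max().round(3))
    t=W[(W[:,2]>.263)&(W[:,0]<.5)];print('tip',len(t),t.mean(0),t.min(0),t.max(0))
    r=W[(W[:,2]>.05)&(W[:,2]<.23)];print('rod',r.mean(0).round(4),r.min(0),r.max(0))
    r=W[(W[:,2]>.25)&(W[:,0]>.553)];print('top',r.mean(0).round(4),r.min(0),r.max(0))
plan([.575,-.2308,.32],[np.pi,0,.078])
E
```

```text
t0 0.475 15 [0.4843 0.2033 0.2555] 0.201 0.21
t0 0.4875 13 [0.4955 0.2035 0.2552] 0.199 0.207
t0 0.5 20 [0.5068 0.2024 0.2547] 0.198 0.208
t0 0.5125 14 [0.5179 0.2026 0.2552] 0.199 0.208
t0 0.525 15 [0.5319 0.2018 0.254 ] 0.196 0.205
t0 0.5375 19 [0.5431 0.2    0.2548] 0.197 0.206
  return _methods._mean(a, axis=axis, dtype=dtype,
  ret = um.true_divide(
Traceback (most recent call last):
ValueError: zero-size array to reduction operation minimum which has no identity
```

Run:
```python
from h import *
for f,b in(('t0',(180,170,260,240)),('s0',(360,130,420,220))):
    W=cloud(load(f))[b[1]:b[3],b[0]:b[2]].reshape(-1,3)
    h=W[(W[:,2]>.245)&(W[:,2]<.262)&(W[:,0]>.475)&(W[:,0]<.55)]
    print(f,np.polyfit(h[:,0]-.507,h[:,1],1))
    t=W[(W[:,2]>.263)&(W[:,0]<.5)]
    if len(t): print('tip',len(t),t.mean(0),t.min(0),t.max(0))
    r=W[(W[:,2]>.25)&(W[:,0]>.553)];print('top',r.mean(0).round(4),r.min(0),r.max(0))
plan([.575,-.2308,.32],[np.pi,0,.078])
```

```text
t0 [-0.05273388  0.20279186]
tip 14 [0.47223142 0.20519842 0.26983995] [0.46751294 0.2009375  0.26343213] [0.47859936 0.20972129 0.27463158]
top [0.5667 0.1987 0.2595] [0.55395612 0.18609282 0.25128865] [0.57944465 0.21303637 0.26477605]
s0 [-0.07274525  0.20040018]
tip 11 [0.47656415 0.20225102 0.26836947] [0.47360995 0.19737532 0.26480591] [0.48083286 0.2085552  0.27791575]
top [0.5718 0.1952 0.2573] [0.55325631 0.18361906 0.25062574] [0.58496271 0.21066236 0.26380789]
t 0.1 pos [0.1322 0.5337 0.205 ] rot [-3.1406e+00 -1.0000e-04  2.8988e+00] q [ 1.26  0.3   1.52  0.    1.32 -0.07]
shift units [-20.45 -21.19  -3.82]
turn units [-0.000e+00  1.000e-02  2.351e+01]
```

Request:
send_rows([
  [[0,0,-1],[0,0,0],1],
  [[-0.3,-0.3,-1],[0,0,0],1],
  [[-0.75,-0.8,-1],[0,0,0],1],
  [[-0.9,-0.9,-0.8],[0,0,0],1],
  [[-0.9,-0.9,0],[0,0,0],1],
  [[-0.9,-0.9,0],[0,0,0],1],
  [[-0.9,-0.9,0],[0,0,0],1],
  [[-0.9,-0.9,0],[0,0,0],1],
  [[-0.9,-0.9,0],[0,0,0],1],
  [[-0.9,-0.9,0],[0,0,0],1],
  [[-0.9,-0.9,0],[0,0,0],1],
  [[-0.9,-0.9,0],[0,0,0],1],
])

```text
time_s: 1.3
ee_pos: [0.3327, 0.1985, 0.3194]
eef_rot: [-3.142, -0.0, 2.899]
force: [0.7, 0.4, 0.1]
grip_width: 0.0938
grip_force: 0.0
```

Request:
send_rows([
  [[-0.9,-0.9,0],[0,0,0],1],
  [[-0.9,-0.9,0],[0,0,0],1],
  [[-0.9,-0.9,0],[0,0,0],1],
  [[-0.9,-0.9,0],[0,0,0],1],
  [[-0.9,-0.9,0],[0,0,0],1],
  [[-0.9,-0.9,0],[0,0,0],1],
  [[-0.9,-0.9,0],[0,0,0],1],
  [[-0.9,-0.9,0],[0,0,0],1],
  [[-0.9,-0.9,0],[0,0,0],1],
  [[-0.9,-0.9,0],[0,0,0],1],
  [[-0.9,-0.9,0],[0,0,0],1],
  [[-0.5,-0.6,0],[0,0,0],1],
])

```text
time_s: 2.5
ee_pos: [0.5601, -0.1829, 0.3183]
eef_rot: [3.142, -0.002, 2.898]
force: [-0.1, 0.0, 0.6]
grip_width: 0.094
grip_force: 0.0
```

Request:
send_rows([
  [[0,0,0],[0,0,1],1],
  [[0,0,0],[0,0,1],1],
  [[0,0,0],[0,0,1],1],
  [[0,0,0],[0,0,1],1],
  [[0,0,0],[0,0,1],1],
  [[0,0,0],[0,0,1],1],
  [[0,0,0],[0,0,1],1],
  [[0,0,0],[0,0,1],1],
  [[0,0,0],[0,0,1],1],
  [[0,0,0],[0,0,1],1],
  [[0,0,0],[0,0,1],1],
  [[0,0,0],[0,0,1],1],
])

```text
time_s: 3.7
ee_pos: [0.5594, -0.1808, 0.319]
eef_rot: [-3.141, -0.0, 1.454]
force: [0.5, -0.9, 0.5]
grip_width: 0.0941
grip_force: 0.0
```

Request:
send_rows([
  [[0,0,0],[0,0,1],1],
  [[0,0,0],[0,0,1],1],
  [[0,0,0],[0,0,1],1],
  [[0,0,0],[0,0,1],1],
  [[0,0,0],[0,0,1],1],
  [[0,0,0],[0,0,1],1],
  [[0,0,0],[0,0,1],1],
  [[0,0,0],[0,0,1],1],
  [[0,0,0],[0,0,1],1],
  [[0,0,0],[0,0,1],1],
  [[0,0,0],[0,0,1],1],
  [[0,0,0],[0,0,0.5],1],
])

```text
time_s: 4.9
ee_pos: [0.5594, -0.1808, 0.319]
eef_rot: [-3.141, 0.001, 0.074]
force: [0.1, 0.1, -0.0]
grip_width: 0.0935
grip_force: 0.0
```

Run:
```python
from h import *
c=snap('wrist','w1');W=cloud(c)
hsv=cv2.cvtColor(c['pixels'],cv2.COLOR_RGB2HSV)
m=(hsv[...,0]>5)&(hsv[...,0]<20)&(hsv[...,1]>170)&(hsv[...,2]>120)&(W[...,2]>.12)&(W[...,2]<.2)
P=W[m];print(len(P),P.mean(0),np.percentile(P,[2,98],axis=0).round(4).tolist())
if len(P): 
    T=P[P[:,2]>.155]; print(cv2.minAreaRect(T[:,:2].astype(np.float32)))
plan([.575,-.231,.146],[np.pi,0,.078])
```

```text
45 [ 0.28773086 -0.28829845  0.1390106 ] [[0.2821, -0.2956, 0.1332], [0.291, -0.283, 0.1451]]
((0.0, 0.0), (0.0, 0.0), 0.0)
t 4.95 pos [ 0.5594 -0.1808  0.3191] rot [-3.1412e+00  7.0000e-04  7.2200e-02] q [-0.37  0.33  1.22  0.    1.59  1.12]
shift units [0.4  1.71 5.77]
turn units [-0.    0.01 -0.05]
```

View pics/w1.png

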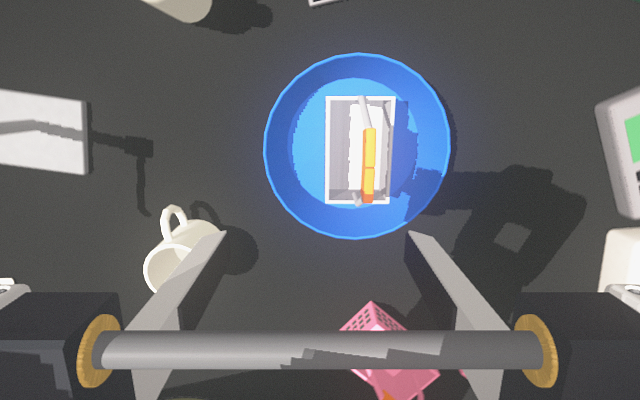

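The wrist view shows the tub at (357,146), the grey basket at (360,150), its orange plate from (370,128) to (367,202), a pink basket below at (380,345) and the mug at (180,260). I'll measure the plate here with a wider colour range.

Run:
```python
from h import *
c=load('w1');W=cloud(c)
hsv=cv2.cvtColor(c['pixels'],cv2.COLOR_RGB2HSV)
m=(hsv[...,0]>5)&(hsv[...,0]<28)&(hsv[...,1]>150)&(hsv[...,2]>120)&(W[...,2]>.152)&(W[...,2]<.17)
m[:110]=0;m[220:]=0
P=W[m];print(len(P),P.mean(0),np.percentile(P,[2,98],axis=0).round(4).tolist())
print(cv2.minAreaRect(P[:,:2].astype(np.float32)))
r=(W[...,2]>.058)&(W[...,2]<.07);r[:90]=0;r[210:]=0;r[:,:320]=0;r[:,400:]=0
Q=W[r];print('rim',len(Q),cv2.minAreaRect(Q[:,:2].astype(np.float32)))
```

```text
28 [ 0.54730342 -0.23378613  0.16007864] [[0.5408, -0.2362, 0.1584], [0.5764, -0.2289, 0.1633]]
((0.5583946704864502, -0.23450089991092682), (0.007133845239877701, 0.03589731454849243), 83.01146697998047)
rim 1286 ((0.5773849487304688, -0.22961552441120148), (0.13009926676750183, 0.080253466963768), 4.26978874206543)
```

Request:
send_rows([
  [[0.15,0.56,0],[0,0,0],0.4],
  [[0.15,0.56,0],[0,0,0],0.2],
  [[0.15,0.56,0.5],[0,0,0],0.2],
  [[0,0,1],[0,0,0],0.2],
  [[0,0,1],[0,0,0],0.2],
  [[0,0,1],[0,0,0],0.2],
  [[0,0,1],[0,0,0],0.2],
  [[0,0,0.8],[0,0,0],0.2],
  [[0,0,0.44],[0,0,0],0.2],
  [[0,0,0.2],[0,0,0],0.2],
  [[0,0,0],[0,0,0],0.2],
])

```text
time_s: 6.05
ee_pos: [0.5769, -0.23, 0.1412]
eef_rot: [-3.141, 0.0, 0.079]
force: [0.1, 0.5, 0.6]
grip_width: 0.0561
grip_force: 0.0
```

Run:
```python
from h import *
c=snap('wrist','w2')
plan([.5765,-.2302,.141],[np.pi,0,.0745])
```

```text
t 6.1 pos [ 0.5772 -0.2301  0.142 ] rot [ 3.1412e+00 -8.0000e-04  7.9200e-02] q [-0.44  0.51  1.38  0.    1.25  1.05]
shift units [-0.02  0.    0.03]
turn units [ 0.   -0.01  0.04]
```

View pics/w2.png

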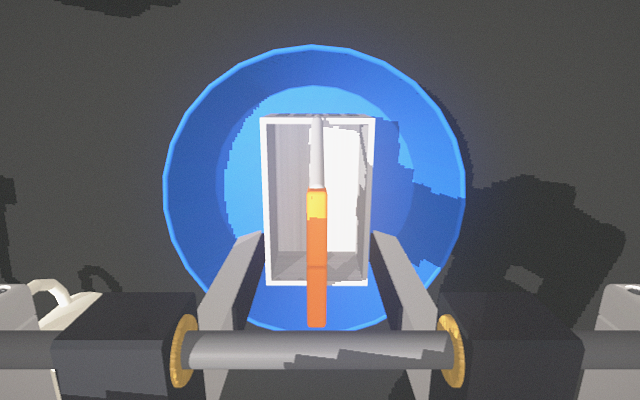

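The plate sits midway between the fingers, at (317,260). I close and lift.

Request:
send_rows([
  [[0,0,0],[0,0,0],-1],
  [[0,0,0],[0,0,0],-1],
  [[0,0,0],[0,0,0],-1],
  [[0,0,0],[0,0,0],-1],
  [[0,0,0],[0,0,0],-1],
  [[0,0,0],[0,0,0],-1],
], squeeze=50)

```text
time_s: 6.7
ee_pos: [0.5769, -0.23, 0.1413]
eef_rot: [3.142, -0.0, 0.079]
force: [-0.4, 0.4, 0.5]
grip_width: 0.0116
grip_force: 0.0
```

Request:
send_rows([
  [[0,0,-0.2],[0,0,0],-1],
  [[0,0,-0.4],[0,0,0],-1],
  [[0,0,-0.6],[0,0,0],-1],
  [[0,0,-0.7],[0,0,0],-1],
  [[0,0,-0.8],[0,0,0],-1],
  [[0,0,-0.8],[0,0,0],-1],
  [[0,0,-0.8],[0,0,0],-1],
  [[0,0,-0.7],[0,0,0],-1],
  [[0,0,-0.5],[0,0,0],-1],
  [[0,0,-0.3],[0,0,0],-1],
  [[0,0,-0.1],[0,0,0],-1],
  [[0,0,0],[0,0,0],-1],
])

```text
time_s: 7.9
ee_pos: [0.5768, -0.23, 0.3182]
eef_rot: [-3.142, 0.0, 0.079]
force: [-0.4, -0.0, -2.5]
grip_width: 0.0094
grip_force: 50.0
```

Run:
```python
from h import *
c=snap('scene','s2');o=get_obs();print(o['ee_pos'],o['eef_rot'],o['qpos'].round(3),o['grip_width'],o['grip_force'],o['force'])
cv2.imwrite('pics/s2c.png',cv2.resize(cv2.imread('pics/s2.png')[120:320,200:440],None,fx=2.5,fy=2.5))
```

```text
[ 0.57672904 -0.22993949  0.31764823] [-3.14115602e+00  8.38700044e-04  7.87325265e-02] [-0.438  0.415  1.111 -0.     1.616  1.054] 0.00955725046745959 49.99867558479309 [-0.18467013 -0.27491331 -2.96995799]
```

View pics/s2c.png

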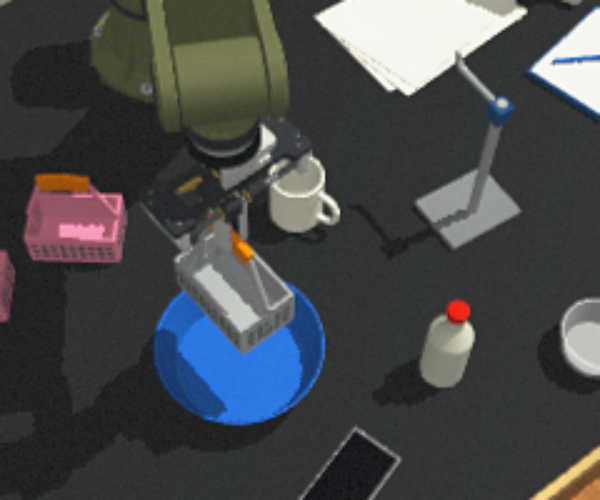

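The basket is held level over the tub at about (240,280); tub and mug are in place. I start the tilt about tool x with the pivot near the basket's middle, first half.

Request:
send_rows([
  [[0,0.1,0],[0.24,0,0],-1],
  [[0,0.2,0],[0.48,0,0],-1],
  [[0,0.2,0],[0.48,0,0],-1],
  [[0,0.2,0],[0.48,0,0],-1],
  [[0,0.2,0],[0.48,0,0],-1],
  [[0,0.2,0],[0.48,0,0],-1],
])

```text
time_s: 8.55
ee_pos: [0.5793, -0.2632, 0.3134]
eef_rot: [-2.821, 0.0, 0.079]
force: [0.0, 0.8, -2.5]
grip_width: 0.0093
grip_force: 50.0
```

Run:
```python
from h import *
o=get_obs();print(o['ee_pos'],o['eef_rot'],o['qpos'].round(3),o['grip_width'],o['grip_force'],o['force'])
z=R.from_euler('xyz',o['eef_rot']).as_matrix()[:,2];print(z,np.degrees(np.arccos(-z[2])))
```

```text
[ 0.57932033 -0.26317109  0.31339999] [-2.82081145e+00  1.42338794e-04  7.87288073e-02] [-0.59   0.577  0.917  0.26   1.842  0.948] 0.009254467594642768 50.003462433815 [ 0.04683764  0.83047432 -2.46438   ]
[-0.02493285  0.31432072 -0.94898938] 18.379410909736894
```

Request:
send_rows([
  [[0,0.2,0],[0.48,0,0],-1],
  [[0,0.2,0],[0.48,0,0],-1],
  [[0,0.2,0],[0.48,0,0],-1],
  [[0,0.2,0],[0.48,0,0],-1],
  [[0,0.2,0],[0.48,0,0],-1],
  [[0,0.2,0],[0.48,0,0],-1],
  [[0,0.1,0],[0.2,0,0],-1],
  [[0,0,0],[0,0,0],-1],
  [[0,0,0],[0,0,0],-1],
])

```text
time_s: 9.45
ee_pos: [0.5822, -0.2968, 0.2963]
eef_rot: [-2.456, -0.0, 0.079]
force: [-0.4, 0.0, -0.8]
grip_width: 0.0097
grip_force: 50.0
```

Run:
```python
from h import *
c=snap('scene','s3');
o=get_obs();print(o['ee_pos'],o['eef_rot'],o['qpos'].round(3),o['grip_width'],o['grip_force'],o['force'])
z=R.from_euler('xyz',o['eef_rot']).as_matrix()[:,2];print(z,np.degrees(np.arccos(-z[2])),'mid',o['ee_pos']+.106*z)
cv2.imwrite('pics/s3c.png',cv2.resize(cv2.imread('pics/s3.png')[160:320,200:400],None,fx=3,fy=3))
```

```text
[ 0.58229774 -0.29652609  0.29678013] [-2.45673065e+00 -8.83916240e-04  7.93061459e-02] [-0.713  0.809  0.688  0.541  2.101  0.947] 0.009563719902897427 50.01586586236954 [-0.48891615  0.18949655 -2.69335661]
[-0.04943137  0.63063217 -0.77450604] 39.23973001713337 mid [ 0.57705802 -0.22967908  0.21468249]
```

View pics/s3c.png

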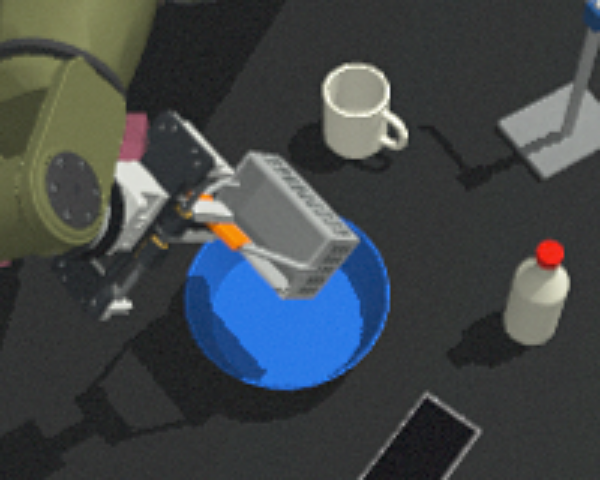

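The basket is tipped 39° and centred over the tub at crop (295,220); nothing else has been disturbed. I hold for 1.2 s (plus margin), then bring it back level.

Request:
send_rows([
  [[0,0,0],[0,0,0],-1],
  [[0,0,0],[0,0,0],-1],
  [[0,0,0],[0,0,0],-1],
  [[0,0,0],[0,0,0],-1],
  [[0,0,0],[0,0,0],-1],
  [[0,0,0],[0,0,0],-1],
  [[0,0,0],[0,0,0],-1],
  [[0,0,0],[0,0,0],-1],
  [[0,0,0],[0,0,0],-1],
  [[0,0,0],[0,0,0],-1],
  [[0,0,0],[0,0,0],-1],
  [[0,0,0],[0,0,0],-1],
])

```text
time_s: 10.7
ee_pos: [0.5821, -0.2968, 0.2962]
eef_rot: [-2.455, 0.0, 0.079]
force: [0.3, 0.3, -2.3]
grip_width: 0.0098
grip_force: 50.0
```

Request:
send_rows([
  [[0,0,0],[0,0,0],-1],
  [[0,0,0],[0,0,0],-1],
  [[0,-0.1,0],[-0.24,0,0],-1],
  [[0,-0.2,0],[-0.48,0,0],-1],
  [[0,-0.2,0],[-0.48,0,0],-1],
  [[0,-0.2,0],[-0.48,0,0],-1],
  [[0,-0.2,0],[-0.48,0,0],-1],
  [[0,-0.2,0],[-0.48,0,0],-1],
  [[0,-0.2,0],[-0.48,0,0],-1],
  [[0,-0.2,0],[-0.48,0,0],-1],
  [[0,-0.2,0],[-0.48,0,0],-1],
])

```text
time_s: 11.8
ee_pos: [0.5785, -0.2515, 0.3199]
eef_rot: [-2.949, -0.001, 0.08]
force: [0.6, -0.6, -2.3]
grip_width: 0.0095
grip_force: 50.0
```

Request:
send_rows([
  [[0,-0.2,0],[-0.48,0,0],-1],
  [[0,-0.2,0],[-0.48,0,0],-1],
  [[0,-0.2,0],[-0.48,0,0],-1],
  [[0,-0.1,0],[-0.19,0,0],-1],
  [[0,0,0],[0,0,0],-1],
  [[0,0,0],[0,0,0],-1],
  [[0,0,0],[0,0,0],-1],
])

```text
time_s: 12.5
ee_pos: [0.5768, -0.2317, 0.3213]
eef_rot: [-3.14, 0.0, 0.078]
force: [0.2, -0.6, -2.1]
grip_width: 0.0095
grip_force: 50.0
```

Run:
```python
from h import *
plan([.39,.207,.34],[np.pi,0,1.511])
```

```text
t 12.5 pos [ 0.5768 -0.2317  0.3213] rot [-3.1395e+00  4.0000e-04  7.8100e-02] q [-0.44  0.42  1.1   0.    1.63  1.05]
shift units [ -5.07 -15.07  -0.59]
turn units [-2.000e-02 -1.000e-02 -1.194e+01]
```

Request:
send_rows([
  [[0,0,-0.2],[0,0,-0.6],-1],
  [[0,0,-0.2],[0,0,-1],-1],
  [[0,0,-0.2],[0,0,-1],-1],
  [[0,0,0],[0,0,-1],-1],
  [[0,0,0],[0,0,-1],-1],
  [[0,0,0],[0,0,-1],-1],
  [[0,0,0],[0,0,-1],-1],
  [[0,0,0],[0,0,-1],-1],
  [[0,0,0],[0,0,-1],-1],
  [[0,0,0],[0,0,-1],-1],
  [[0,0,0],[0,0,-1],-1],
  [[0,0,0],[0,0,-0.9],-1],
])

```text
time_s: 13.7
ee_pos: [0.5769, -0.2318, 0.3392]
eef_rot: [-3.141, -0.002, 1.463]
force: [0.4, 0.1, -2.5]
grip_width: 0.0095
grip_force: 50.0
```

Request:
send_rows([
  [[0,0,0],[0,0,-0.44],-1],
  [[0,0,0],[0,0,0],-1],
])

```text
time_s: 13.9
ee_pos: [0.5769, -0.2318, 0.3393]
eef_rot: [-3.141, -0.002, 1.512]
force: [-0.6, -0.6, -3.3]
grip_width: 0.0096
grip_force: 50.0
```

Run:
```python
from h import *
plan([.37,.208,.34],[np.pi,0,1.511])
```

```text
t 13.9 pos [ 0.5769 -0.2318  0.3393] rot [-3.1409e+00 -1.8000e-03  1.5115e+00] q [-0.44  0.42  1.06  0.    1.66 -0.38]
shift units [ 1.423e+01 -7.750e+00  1.000e-02]
turn units [-0.01 -0.01  0.  ]
```

Request:
send_rows([
  [[0.2,-0.2,0],[0,0,0],-1],
  [[0.4,-0.4,0],[0,0,0],-1],
  [[0.6,-0.6,0],[0,0,0],-1],
  [[0.8,-0.6,0],[0,0,0],-1],
  [[0.8,-0.6,0],[0,0,0],-1],
  [[0.8,-0.6,0],[0,0,0],-1],
  [[0.8,-0.6,0],[0,0,0],-1],
  [[0.8,-0.6,0],[0,0,0],-1],
  [[0.8,-0.6,0],[0,0,0],-1],
  [[0.8,-0.6,0],[0,0,0],-1],
  [[0.8,-0.6,0],[0,0,0],-1],
  [[0.8,-0.6,0],[0,0,0],-1],
])

```text
time_s: 15.1
ee_pos: [0.3929, 0.033, 0.3399]
eef_rot: [3.141, -0.001, 1.51]
force: [-0.2, 0.5, -2.1]
grip_width: 0.0099
grip_force: 50.0
```

Request:
send_rows([
  [[0.8,-0.6,0],[0,0,0],-1],
  [[0.8,-0.5,0],[0,0,0],-1],
  [[0.8,-0.25,0],[0,0,0],-1],
  [[0.8,0,0],[0,0,0],-1],
  [[0.8,0,0],[0,0,0],-1],
  [[0.8,0,0],[0,0,0],-1],
  [[0.6,0,0],[0,0,0],-1],
  [[0.3,0,0],[0,0,0],-1],
  [[0.1,0,0],[0,0,0],-1],
  [[0,0,0],[0,0,0],-1],
  [[0,0,0],[0,0,0],-1],
])

```text
time_s: 16.2
ee_pos: [0.3641, 0.2076, 0.3402]
eef_rot: [3.142, -0.001, 1.511]
force: [-0.1, -0.7, -2.9]
grip_width: 0.0097
grip_force: 50.0
```

Run:
```python
from h import *
c=snap('wrist','w4');snap('scene','s4');snap('top','t4')
plan([.38,.209,.292],[np.pi,0,1.511])
a=cv2.imread('pics/w4.png');b=cv2.imread('pics/s4.png')[70:270,290:490]
cv2.imwrite('pics/c4.png',np.hstack([cv2.resize(a,(480,300)),cv2.resize(b,(300,300))]))
W=cloud(c);m=(W[...,2]>.244)&(W[...,2]<.28)&(W[...,0]>.45)&(W[...,0]<.6)&(W[...,1]>.17)&(W[...,1]<.24)
P=W[m];print(len(P))
for x in np.arange(.45,.58,.01):
    k=P[(P[:,0]>=x)&(P[:,0]<x+.01)]
    if len(k):print(x.round(3),len(k),np.median(k,0).round(4))
```

```text
t 16.35 pos [0.3641 0.2077 0.3403] rot [ 3.1415e+00 -1.3000e-03  1.5107e+00] q [ 0.43 -0.07  1.63  0.    1.59  0.49]
shift units [0.07 0.52 1.61]
turn units [ 0.   -0.01 -0.  ]
2940
0.46 5 [0.4699 0.2052 0.2691]
0.47 213 [0.4738 0.2074 0.272 ]
0.48 99 [0.4863 0.2071 0.2564]
0.49 160 [0.495  0.2051 0.2555]
0.5 160 [0.5053 0.2046 0.2557]
0.51 160 [0.5153 0.2036 0.2555]
0.52 169 [0.5249 0.2029 0.2556]
0.53 169 [0.5351 0.2026 0.2554]
0.54 166 [0.5451 0.2018 0.2555]
0.55 545 [0.5578 0.2014 0.2556]
0.56 570 [0.5646 0.202  0.2606]
0.57 432 [0.5746 0.2029 0.2608]
```

View pics/c4.png

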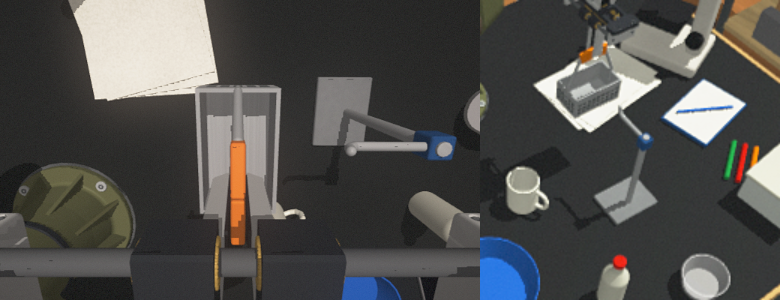

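The basket is held level. In the wrist half of c4 the plate is at (238,190) and the hook tip at (351,150), with the rod at (443,150). I check for slip in the grip, using the rim height and plane.

Run:
```python
from h import *
W=cloud(load('w4'));P=W.reshape(-1,3)
m=(P[:,2]>.254)&(P[:,2]<.275)&(abs(P[:,0]-.366)<.06)&(abs(P[:,1]-.207)<.09)
Q=P[m];print(len(Q),cv2.minAreaRect(Q[:,:2].astype(np.float32)))
A=np.c_[Q[:,:2]-[.364,.2077],np.ones(len(Q))];print('rim plane',np.linalg.lstsq(A,Q[:,2],rcond=None)[0])
c=load('w4');h=cv2.cvtColor(c['pixels'],cv2.COLOR_RGB2HSV)
m=(h[...,0]>4)&(h[...,0]<28)&(h[...,1]>150)&(h[...,2]>100)&(W[...,2]>.3)&(W[...,2]<.39)
O=W[m];print(len(O),np.percentile(O,[1,50,99],axis=0).round(4).tolist())
```

```text
3092 ((0.3649244010448456, 0.20689240097999573), (0.13104766607284546, 0.08024659752845764), 86.59978485107422)
rim plane [0.00141016 0.00438443 0.26352769]
2723 [[0.3592, 0.1713, 0.3529], [0.3653, 0.2123, 0.3607], [0.371, 0.2429, 0.3638]]
```

The rim is level at 0.2635, so the plate's lower edge lies about 7 mm below the TCP: no slip. I lower to the entry height and slide over the hook.

Request:
send_rows([
  [[0.1,0,0.4],[0,0,0],-1],
  [[0.08,0,0.6],[0,0,0],-1],
  [[0,0,0.4],[0,0,0],-1],
  [[0,0.1,0.2],[0,0,0],-1],
  [[0,0.3,0],[0,0,0],-1],
  [[0,0.5,0],[0,0,0],-1],
  [[0,0.5,0],[0,0,0],-1],
  [[0,0.5,0],[0,0,0],-1],
  [[0,0.4,0],[0,0,0],-1],
  [[0,0.2,0],[0,0,0],-1],
  [[0,0,0],[0,0,0],-1],
])

```text
time_s: 17.45
ee_pos: [0.4398, 0.209, 0.292]
eef_rot: [-3.141, -0.001, 1.511]
force: [-0.5, 0.9, -2.3]
grip_width: 0.0095
grip_force: 50.0
```

Request:
send_rows([
  [[0,0.2,0],[0,0,0],-1],
  [[0,0.4,0],[0,0,0],-1],
  [[0,0.5,0],[0,0,0],-1],
  [[0,0.5,0],[0,0,0],-1],
  [[0,0.4,0],[0,0,0],-1],
  [[0,0.2,0],[0,0,0],-1],
  [[0,0,0],[0,0,0],-1],
  [[0,0,0],[0,0,0],-1],
])

```text
time_s: 18.25
ee_pos: [0.505, 0.2053, 0.2921]
eef_rot: [-3.141, -0.001, 1.512]
force: [0.5, -0.3, -2.8]
grip_width: 0.0095
grip_force: 50.0
```

Run:
```python
from h import *
c=snap('wrist','w5');snap('scene','s5')
plan([.507,.2045,.2625],[np.pi,0,1.511]);print(get_obs()['force'])
a=cv2.imread('pics/w5.png');b=cv2.imread('pics/s5.png')[90:230,330:470]
cv2.imwrite('pics/c5.png',np.hstack([cv2.resize(a,(480,300)),cv2.resize(b,(300,300))]))
```

```text
t 18.35 pos [0.5048 0.2054 0.2923] rot [ 3.1416e+00 -1.3000e-03  1.5119e+00] q [0.32 0.24 1.4  0.   1.5  0.38]
shift units [-0.03  0.07  0.99]
turn units [ 0.   -0.01  0.01]
[-1.07639881  0.25169528 -1.8905594 ]
```

View pics/c5.png

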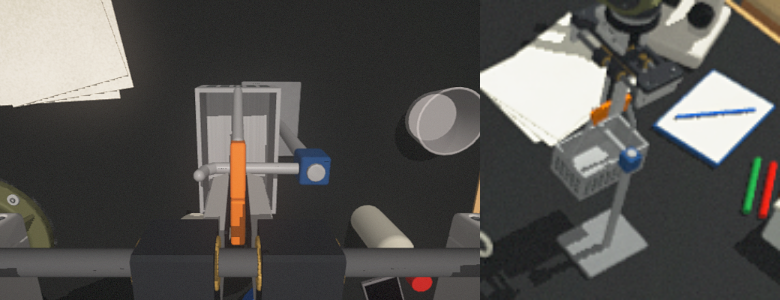

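The hook passes through the window: in the wrist half the tip is at (200,175) and the rod at (316,172), with the plate between them. I lower gently, watching the force.

Request:
send_rows([
  [[0,0.07,0.2],[0,0,0],-1],
  [[0,0,0.3],[0,0,0],-1],
  [[0,0,0.25],[0,0,0],-1],
  [[0,0,0.1],[0,0,0],-1],
  [[0,0,0],[0,0,0],-1],
])

```text
time_s: 18.85
ee_pos: [0.5071, 0.2051, 0.266]
eef_rot: [-3.14, -0.001, 1.512]
force: [0.4, 0.6, -2.7]
grip_width: 0.0095
grip_force: 50.0
```

Request:
send_rows([
  [[0,0,0.05],[0,0,0],-1],
  [[0,0,0.04],[0,0,0],-1],
  [[0,0,0],[0,0,0],-1],
])

```text
time_s: 19.15
ee_pos: [0.5072, 0.2052, 0.2639]
eef_rot: [-3.141, -0.001, 1.512]
force: [-0.1, 0.5, -2.9]
grip_width: 0.0094
grip_force: 50.0
```

Request:
send_rows([
  [[0,0,0.03],[0,0,0],-1],
  [[0,0,0],[0,0,0],-1],
])

```text
time_s: 19.35
ee_pos: [0.5072, 0.2052, 0.263]
eef_rot: [-3.141, -0.001, 1.512]
force: [-0.2, -0.4, -2.2]
grip_width: 0.0095
grip_force: 50.0
```

Request:
send_rows([
  [[0,0,0.03],[0,0,0],-1],
  [[0,0,0],[0,0,0],-1],
])

```text
time_s: 19.55
ee_pos: [0.5072, 0.2052, 0.262]
eef_rot: [-3.141, -0.001, 1.512]
force: [0.2, -0.3, -3.3]
grip_width: 0.0095
grip_force: 50.0
```

Request:
send_rows([
  [[0,0,0.03],[0,0,0],-1],
  [[0,0,0],[0,0,0],-1],
])

```text
time_s: 19.75
ee_pos: [0.5073, 0.2052, 0.2614]
eef_rot: [3.141, -0.001, 1.512]
force: [-0.0, -0.6, -0.9]
grip_width: 0.0092
grip_force: 50.0
```

Request:
send_rows([
  [[0,0,0.03],[0,0,0],-1],
  [[0,0,0],[0,0,0],-1],
])

```text
time_s: 19.95
ee_pos: [0.5073, 0.2052, 0.2612]
eef_rot: [3.141, -0.002, 1.512]
force: [-2.1, -0.3, 6.5]
grip_width: 0.0094
grip_force: 50.0
```

Seated: force +6.5 N. I ease off slightly and open only a little, since the hook tip is close.

Request:
send_rows([
  [[0,0,-0.02],[0,0,0],-1],
  [[0,0,0],[0,0,0],-0.78],
  [[0,0,0],[0,0,0],-0.72],
  [[0,0,0],[0,0,0],-0.65],
  [[0,0,0],[0,0,0],-0.58],
  [[0,0,0],[0,0,0],-0.5],
  [[0,0,0],[0,0,0],-0.5],
  [[0,0,0],[0,0,0],-0.5],
], squeeze=5)

```text
time_s: 20.75
ee_pos: [0.5073, 0.2052, 0.2609]
eef_rot: [-3.141, -0.001, 1.512]
force: [-0.9, -0.5, -0.1]
grip_width: 0.0235
grip_force: 0.0
```

Run:
```python
from h import *
c=snap('wrist','w6');o=get_obs();print(o['ee_pos'],o['grip_width'],o['grip_force'],o['force'])
cv2.imwrite('pics/w6c.png',cv2.resize(cv2.imread('pics/w6.png')[100:340,200:500],None,fx=2,fy=2))
```

```text
[0.50725947 0.20515984 0.26092423] 0.0235344806989196 0.0 [ 0.65869262 -0.75467995  0.28944819]
```

View pics/w6c.png

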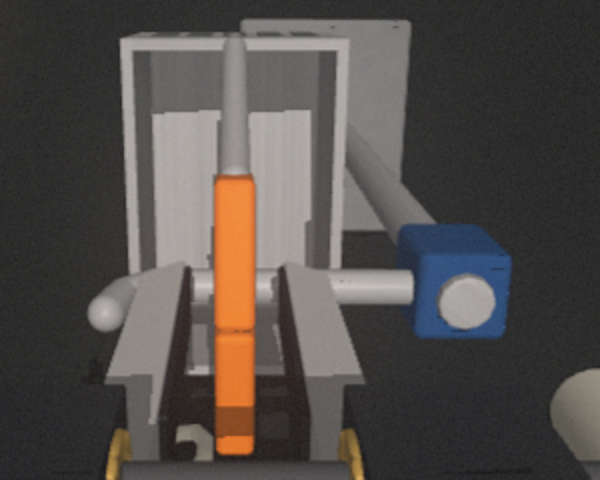

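The fingers stand clear of the plate (235,310) on both sides, and the hook tip is at (105,312). I retreat straight up.

Request:
send_rows([
  [[0,0,-0.1],[0,0,0],-0.5],
  [[0,0,-0.2],[0,0,0],-0.5],
  [[0,0,-0.3],[0,0,0],-0.5],
  [[0,0,-0.5],[0,0,0],-0.5],
  [[0,0,-0.7],[0,0,0],-0.5],
  [[0,0,-0.8],[0,0,0],-0.5],
  [[0,0,-0.8],[0,0,0],-0.5],
  [[0,0,-0.8],[0,0,0],-0.5],
  [[0,0,-0.4],[0,0,0],-0.5],
  [[0,0,-0.2],[0,0,0],-0.5],
  [[0,0,0],[0,0,0],-0.5],
  [[0,0,0],[0,0,0],-0.5],
])

```text
time_s: 22.0
ee_pos: [0.5072, 0.205, 0.4039]
eef_rot: [-3.14, -0.001, 1.512]
force: [0.7, -0.3, -0.4]
grip_width: 0.0236
grip_force: 0.0
```

Request:
send_rows([
  [[0,-0.3,0],[0,0,0],-0.5],
  [[0,-0.7,0],[0,0,0],-0.5],
  [[0,-0.9,0],[0,0,0],-0.5],
  [[0,-0.9,0],[0,0,0],-0.5],
  [[0,-0.7,0],[0,0,0],-0.5],
  [[0,-0.3,0],[0,0,0],-0.5],
  [[0,0,0],[0,0,0],-0.5],
  [[0,0,0],[0,0,0],-0.5],
  [[0,0,0],[0,0,0],-0.5],
  [[0,0,0],[0,0,0],-0.5],
  [[0,0,0],[0,0,0],-0.5],
  [[0,0,0],[0,0,0],-0.5],
])

```text
time_s: 23.2
ee_pos: [0.3937, 0.2117, 0.4048]
eef_rot: [-3.141, -0.001, 1.511]
force: [0.6, -1.4, 0.5]
grip_width: 0.0234
grip_force: 0.0
```

Run:
```python
from h import *
def rim(f):
    P=cloud(load(f)).reshape(-1,3)
    Q=P[(P[:,2]>.17)&(P[:,2]<.2)&(abs(P[:,0]-.507)<.06)&(abs(P[:,1]-.204)<.09)]
    A=np.c_[Q[:,:2]-[.507,.204],np.ones(len(Q))];print(f,len(Q),np.linalg.lstsq(A,Q[:,2],rcond=None)[0],cv2.minAreaRect(Q[:,:2].astype(np.float32)))
snap('wrist','w7');snap('scene','s7');rim('w7');rim('s7')
import itertools
snap('wrist','w8');rim('w8');print(get_obs()['time_s'],get_obs()['ee_pos'])
cv2.imwrite('pics/s7c.png',cv2.resize(cv2.imread('pics/s7.png')[80:300,240:480],None,fx=2.5,fy=2.5))
```

```text
w7 1688 [-0.00223167  0.01181192  0.18299593] ((0.517252504825592, 0.20285026729106903), (0.13112027943134308, 0.09902069717645645), 86.5987777709961)
s7 251 [-0.00642731 -0.00809115  0.18019992] ((0.5168905258178711, 0.2007492184638977), (0.13389639556407928, 0.09990441054105759), 86.1824722290039)
w8 1702 [5.03069872e-05 9.83063025e-03 1.82986261e-01] ((0.5171624422073364, 0.202934131026268), (0.1307706981897354, 0.09894543886184692), 86.56998443603516)
23.35 [0.39352808 0.21173071 0.40490253]
```

View pics/s7c.png

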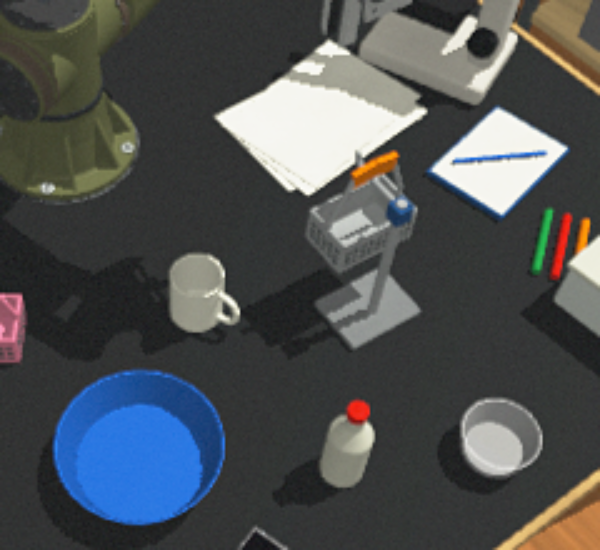

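The basket hangs level on the hook (rim slope about 0.5°, unchanged between readings) at (360,220). The tub, mug and bottle stand in their places and the arm is clear, so I hand in.

```bash
python3 -c "
from station import *
print(hand_in())"
```

```text
the job is handed in; nothing more can be done
None
```

I lifted the basket out of the tub, tipped it to about 39° over the tub for more than a second, levelled it, and hung it on the stand's hook, where it hung level and still. The tub, mug and bottle stand where they were, and I handed the job in at about 23 s.

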